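# Find a ballasted probe's balance point on a knife edge and set its hanger clip there

### The job

The probe on the grey balance bench must later hang level from its blue clip, but its ballast is sealed inside and nobody knows where it balances. Slide the probe forward along the bench, over the knife edge, until it just tips down onto the rubber catch when you let go of it, and no further; then, leaving the probe lying tipped there, slide the blue clip along it until its middle stands right over the knife edge, and let go. Do not bear down on the knife edge, and leave the beaker, the green cap and the two marker pens where they are.

Things in the scene. Friction and masses are not known exactly. Their poses are not given: they have to be found in the camera images.
- bench: balance bench, fixed to the desk: grey base plate 226 x 92 mm, 12 mm high, with three supports in a row on its x axis; x is the way the probe is to be slid (to the robot's left and somewhat away). Origin: on the desk, straight under the knife edge; z up. Posts are at most 34 mm wide; at x = 0 and x = -80 mm there are guide cheeks (see body rest); behind x = -90 mm nothing stands above the plate
- edge (a point): the middle of the knife edge's top line, at x = 0, y = 0, z = 60 mm of the bench; axes like the bench. The line runs along y and is rounded to 2 mm radius
- knife: steel knife-edge block of the bench, a wedge 24 mm wide; origin at the same point as point edge. The edge is delicate: it may never bear more than 14 N, the probe's own weight (4 to 5 N) included
- rest: rear rest of the bench, a white pad 12 x 23 mm at x = -80 mm of the bench; origin at the centre of its top face, as high as the edge. Dark steel guide cheeks stand beside the rest and beside the edge: 14 mm long or less, 5 mm thick, inner faces 24 mm apart, up to 6 mm above the edge. They leave the probe 2 mm of play to each side
- catch: the catch, a black rubber pad 14 x 30 mm on the front post, at x = +80 mm of the bench; origin at the centre of its top face, 8 mm lower than the edge. The probe tips by about 0.09 rad (5 degrees) to lie on it. How hard it lies there shows how far it was slid past balance: about 0.056 N for each mm
- probe: the probe: closed aluminium tube with black end caps and a scale on its flanks, 300 mm long (x, to the nose), 20 wide (y), 16 tall (z), 0.42 to 0.50 kg. Origin: middle of its underside. Balance point unknown, up to 32 mm from the middle either way. It starts level on rest and edge, nose along the bench's +x, its middle 41 to 47 mm behind the edge. Sliding it takes a few newtons
- probe_tail (a point): the rear end of the probe, middle of the lower edge (x = -150 mm of the probe)
- probe_nose (a point): the front end of the probe, middle of the lower edge (x = +150 mm of the probe)
- clip_mark (a point): the middle of the blue clip, at the probe's underside; axes like the probe. The clip is a saddle on the probe, 18 mm long, 24.5 wide, 10 g, passing above the cheeks. Grip: a block on top, 18 mm long, 12 wide (across the probe), 19 to 35 mm above the underside; wire eye up to 44 mm. It slides by 0.4 to 0.5 N and cannot come off. It starts 55 to 78 mm behind the probe's middle
- beaker: small clear glass beaker, 50 mm wide, 59 mm tall; bystander, leave it where it is. Origin: centre of its underside
- electrode_cap: green rubber cap, 34 mm wide, 36 mm tall; bystander, leave it where it is. Origin: centre of its underside
- marker_green: green-capped marker pen, 129 mm long, 12 mm thick; bystander, leave it where it is. Origin: centre of its underside
- pen_black: black-capped marker pen, 134 mm long, 12 mm thick; bystander, leave it where it is. Origin: centre of its underside

How it is judged:
On the way:
1. the probe, let go, has just tipped: its nose lies on the catch, pressing on it with less than 0.42 N (slid past balance by no more than about 7 mm), and the fingers are off it (angle between probe's own x axis and vertical above 1.64 rad and contact force between probe and catch below 0.42 N and contact force between the fingers and probe below 0.05 N and linear speed of probe below 0.01 m/s), for 0.3 s.
At the end, for the whole second after the job is handed in: the probe lies at rest, tipped nose-down (by about 0.09 rad) over the knife edge, its nose pressing on the catch with less than 0.42 N (at most about 7 mm past balance); the clip's middle is within 4 mm of the edge along the probe; the fingers touch neither probe nor clip (all of step 1 and x of clip_mark in the frame of edge between -0.004 and 0.004 m and z of clip_mark in the frame of edge between -0.004 and 0.004 m and angle between the x axis of probe and the x axis of bench, either way round below 0.16 rad).
It fails at once if the knife edge is loaded with more than 14 N (contact force between probe and knife above 14 N).
It fails at once if the beaker, the green cap or a marker pen is moved by more than 20 mm (distance of any of beaker, electrode_cap, marker_green, pen_black from where it was at the start of the episode above 0.02 m).
It also fails if it takes over 64 s, if anything falls off the work surface, if the arm or the gripper's body presses on something with over 40 N, if the wrist force passes 120 N, or if a joint passes its speed limit or range.

### The arm

A 7-joint arm with a two-finger parallel gripper is mounted at the origin on the work surface; the furniture and walls round the work are solid. World frame = base frame: x ahead of the robot, y to its left, z up, the work surface at z = 0. Lengths are in m, angles in rad, forces in N, time in s.
With the tool pointing down it reaches from about 0.425 to 0.875 m from the base axis. Payload 8.4 kg.
Tool frame: the origin (TCP) lies between the finger pads; the fingertips stand 17 mm ahead of it and the grasp point (between the pads) lies 2 mm behind it (arm.tcp_to_tips is the z of the fingertips in the tool frame, in m); z points along the fingers, y is the line along which they close (so a half turn about z gives the same grasp; the last joint's range is limited). The gripper opens to 87 mm and grips with 3 to 60 N. Pads are 19 mm wide; open, the fingers measure 117 mm over their backs; the gripper's body (75 mm by 190 mm) begins 51 mm behind the grasp point.
Start: joints at [1.132, 0.333, 0.04, 1.465, -0.013, 1.343, -0.059], TCP at [0.217, -0.613, 0.24] pointing down, gripper open.
Joint ranges: [-2.58, 2.58], [-0.38, 2.09], [-1.3, 1.39], [0.25, 2.4], [-1.5, 4.64], [0.08, 2.09], [-2.65, 2.65]. Speed limits (rad/s): [2.22, 2.22, 2.79, 2.79, 3.14, 3.14, 3.14].

### API

Orientations are given as a unit quaternion [w, x, y, z].
In Python, from workcell import arm gives the robot as it stands.
- The arm moves only by the tool arm_command, never from a script. Its argument "deltas" is a list of rows, each a list of 3 entries, a list of its own where there are three numbers: the turn, a rotation vector about the tool's x, y, z in degrees, then the shift along the tool's x, y, z in m, then the opening, from 0 (shut) to 1 (fully open). In form: [[[ax, ay, az], [dx, dy, dz], claw], ...]. A call has 1 to 20 rows; each row is the pose to reach, as a shift and turn from the pose commanded when the call began, along the tool's axes at that moment; what a row does not reach only later rows make up. A row lasts 1/10 s, in which the tool goes at most 50 mm and 8.59 degrees, less where a joint would pass 70% of its speed; a pose out of reach is approached as far as the arm can. A call with a gripper value outside its range is refused whole. The fingers move at their own pace and stop on an object; the grip force is fixed at half the most. Time passes only in rows, so rows that repeat a pose let the fingers close. It gives the time, the measured TCP pose, the force, the opening and the grip force at its end, in the units of the state.
- arm.get_state(): the state, without advancing time (a new reading comes with each control period).
- arm.snapshot(name): name is "scene" or "top" or "wrist"; returns the picture (400x640x3 uint8, blue, green, red); there is no depth.
- arm.calibration(name): a dict with "K" (3x3 intrinsics, pixels), "T" (4x4, takes a point from camera to world coordinates); the wrist camera has in their place "tool_from_camera" (4x4, takes a point from camera to tool coordinates, whose origin is the TCP and whose axes are the flange's). Camera axes: x right, y down, z forward; pixel columns grow to the right and rows downward; lengths in m; the calibration is good to about 2 mm. A picture is of the moment at which its call begins: read the wrist's pose just before it. calibration takes no time and is no camera call.
- arm.finish_job(): hands the job in; it is judged then, once.
The state is a dict: "time_s": time; "q": joint angles; "joint_vel": joint speeds; "joint_torque": joint torques, N m; "eef_pos": TCP position; "tool_rot": TCP orientation; "contact_force": force on the tool from outside, world axes, zero at the start; "ft_torque": the same for the moment, N m; "gripper_width": finger opening in m; "gripper_force": force on a finger pad.
Only numpy, scipy, OpenCV 4.12 (cv2) and the standard library are available. Lean on these libraries where they do the work, as an engineer would, in place of code of your own. Each camera call takes 0.05 s, during which the arm holds its last target. There are 200 camera calls.

## Working session

There is one attempt and no reset: what is moved stays moved. The work goes in short steps, Python scripts to look and compute and a tool call to move; the robot and the scene stay as the last step left them, time stands still between calls to the robot, and variables do not carry over. Pictures are saved under pics/ and viewed, at most 10 in all, crops included, and the job is handed in when it is done.

Besides the shell and the picture viewer there is one more tool, called by a JSON object that holds its "method" and its "body", one argument or row to a line. arm_command: Moves the arm, as the interface text tells. Its arguments: {"type":"object","properties":{"deltas":{"type":"array","items":{"type":"array"}}},"required":["deltas"]}

```bash
mkdir -p pics; ls; python3 - <<'E'
from workcell import arm
import cv2
s=arm.get_state(); print(s)
for n in("scene","top"):
    cv2.imwrite(f"pics/{n}0.png",arm.snapshot(n)); c=arm.calibration(n); print(n,c["K"].tolist(),c["T"].round(4).tolist())
print(arm.calibration("wrist"))
E
```

```text
pics
{'time_s': 0.0, 'q': array([ 1.13181082,  0.33390276,  0.03989937,  1.46628297, -0.01339072,
        1.34329757, -0.05850431]), 'joint_vel': array([ 0.00258888,  0.00052273,  0.00068668,  0.00126191, -0.00030307,
       -0.00048754, -0.00114422]), 'joint_torque': array([-7.08508087e-04, -6.56345415e+01,  1.33499723e+00, -4.03806174e+01,
       -5.98389725e-02,  4.47718310e-02,  1.14548066e-04]), 'eef_pos': array([ 0.21644178, -0.61243138,  0.23865916]), 'tool_rot': array([-7.87366140e-04,  9.85606279e-01,  1.69055029e-01, -1.99682104e-04]), 'contact_force': array([-0.19865485, -0.12588115, -0.11548137]), 'ft_torque': array([ 0.04842201, -0.01288365,  0.03760682]), 'gripper_force': 0.0, 'gripper_width': 0.08677780742241963}
scene [[377.48960232013275, 0.0, 314.4405077884762], [0.0, 377.48960232013275, 198.73799897457388], [0.0, 0.0, 1.0]] [[-0.8066, -0.3834, 0.45, 0.1021], [-0.591, 0.5393, -0.5999, 0.3154], [-0.0127, -0.7498, -0.6616, 0.6401], [0.0, 0.0, 0.0, 1.0]]
top [[478.06733985089545, 0.0, 330.35262526181384], [0.0, 478.06733985089545, 194.36066815639634], [0.0, 0.0, 1.0]] [[-0.0219, -0.9932, 0.1147, 0.3563], [-0.9996, 0.0239, 0.0159, -0.2108], [-0.0186, -0.1143, -0.9933, 1.1483], [0.0, 0.0, 0.0, 1.0]]
{'K': array([[289.88030213,   0.        , 317.46501823],
       [  0.        , 289.88030213, 192.93045707],
       [  0.        ,   0.        ,   1.        ]]), 'tool_from_camera': array([[ 1.89335008e-04, -9.63313633e-01, -2.68378107e-01,
         7.33815591e-02],
       [ 9.99999951e-01,  2.49218584e-04, -1.89064084e-04,
         3.93479839e-04],
       [ 2.49012822e-04, -2.68378058e-01,  9.63313633e-01,
        -1.44472432e-01],
       [ 0.00000000e+00,  0.00000000e+00,  0.00000000e+00,
         1.00000000e+00]])}
```

View pics/top0.png

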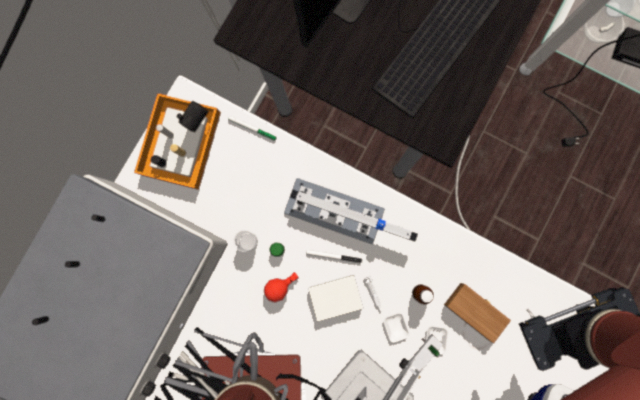

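View pics/scene0.png

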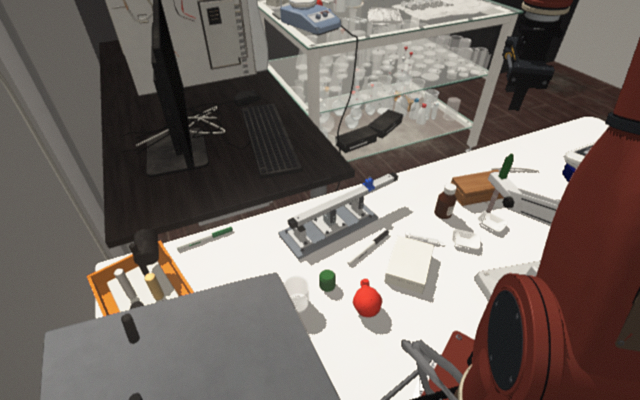

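The top view shows the bench around (335,210), with the probe running from its nose near (297,200) to its tail cap at (415,236). The blue clip is at (381,225), the beaker at (246,241), the green cap at (277,249), and the pens at (335,258) and (252,129).

```bash
cat > h.py <<'E'
from workcell import arm
import cv2, numpy as np
from scipy.spatial.transform import Rotation as R
def pose():
    s=arm.get_state(); q=s["tool_rot"]; T=np.eye(4); T[:3,:3]=R.from_quat(np.r_[q[1:],q[0]]).as_matrix(); T[:3,3]=s["eef_pos"]; return T
def cam(n):
    c=arm.calibration(n); return c["K"], (pose()@c["tool_from_camera"] if n=="wrist" else c["T"])
def ray(K,T,uv,z):
    d=T[:3,:3]@np.linalg.solve(K,[*uv,1]); o=T[:3,3]; return o+d*(z-o[2])/d[2]
def proj(K,T,p):
    c=np.linalg.inv(T)@np.r_[p,1]; v=K@c[:3]; return v[:2]/v[2]
def blue(im,s=110):
    m=cv2.inRange(cv2.cvtColor(im,cv2.COLOR_BGR2HSV),(105,s,50),(128,255,255)); n,l,st,c=cv2.connectedComponentsWithStats(m); return [(st[i],c[i]) for i in np.argsort(-st[:,4]) if i>0][:4]
E
python3 - <<'E'
from h import *
im=cv2.imread("pics/top0.png"); K,T=cam("top")
for st,c in blue(im): print(st,c,ray(K,T,c,.09))
x0,y0=270,160
cr=cv2.resize(im[y0:y0+110,x0:x0+155],None,fx=5,fy=5,interpolation=cv2.INTER_CUBIC); cv2.imwrite("pics/c.png",cr)
E
```

```text
[376 219   9  11  67] [380.14925373 224.23880597] [ 0.40945574 -0.30235759  0.09      ]
[535 386  12  14  55] [541.14545455 392.54545455] [ 0.04684884 -0.62945429  0.09      ]
[533 397   1   1   1] [533. 397.] [ 0.03811601 -0.61175858  0.09      ]
[535 399   1   1   1] [535. 399.] [ 0.03400482 -0.61565967  0.09      ]
```

View pics/c.png

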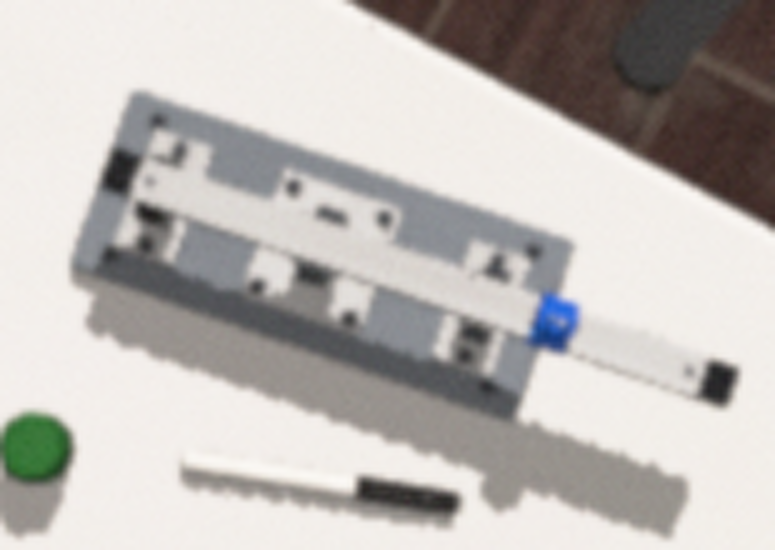

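The crop resolves the nose end at crop (105,170), the tail end at (738,385), the edge cheeks at (333,213) and (313,272), and the clip at (555,322). Next I convert these to bench coordinates.

```bash
python3 - <<'E'
from h import *
K,T=cam("top"); g=lambda x,y,z: ray(K,T,(270+(x+.5)/5-.5,160+(y+.5)/5-.5),z)
n=g(108,172,.076); t=g(737,386,.070); a=g(333,213,.066);b=g(313,272,.066); cl=g(556,318,.092)
base=np.array([g(140,93,.012),g(572,240,.012),g(520,415,.012),g(75,280,.012)]); print("base",base.round(4).tolist(), np.linalg.norm(base[0]-base[1]), base.mean(0))
u=(n-t)[:2]; print("n",n,"t",t,"len",np.linalg.norm(u)); u/=np.linalg.norm(u); print("u",u,np.degrees(np.arctan2(u[1],u[0])))
ub=(base[0]-base[1])[:2]; print("ub",np.degrees(np.arctan2(*ub[::-1])))
e=(a+b)/2; print("edge",e,"tail s",(t-e)[:2]@u,"clip s",(cl-e)[:2]@u,"clip",cl)
P=pose(); print(P.round(4).tolist())
w=np.r_[t[:2]-u*.06,0]; w[2]=.15
print("target above tail",w,"delta tool",P[:3,:3].T@(w-P[:3,3]), "yaw y", np.degrees(np.arctan2(-P[1,1],-P[0,1])))
E
```

```text
base [[0.5285, -0.1147, 0.012], [0.4527, -0.3196, 0.012], [0.3704, -0.2922, 0.012], [0.4392, -0.0824, 0.012]] 0.21847349531090812 [ 0.44770964 -0.20221655  0.012     ]
n [ 0.4830799  -0.10510415  0.076     ] t [ 0.38046148 -0.38552561  0.07      ] len 0.298607995532793
u [0.34365596 0.93909562] 69.90022766528683
ub 69.69690926625694
edge [ 0.44968273 -0.20152458  0.066     ] tail s -0.19658285381458637 clip s -0.10903057205037943 clip [ 0.41161029 -0.30369389  0.092     ]
[[0.9428, 0.3333, -0.0006, 0.2165], [0.3333, -0.9428, 0.0014, -0.6125], [-0.0001, -0.0015, -1.0, 0.2387], [0.0, 0.0, 0.0, 1.0]]
target above tail [ 0.35984212 -0.44187134  0.15      ] delta tool [ 0.19203877 -0.11292365  0.08885047] yaw y 109.46784883628493
```

{"method": "arm_command", "body": {
  "deltas": [
    [[0,0,8],[0.04,-0.025,0.0],0.25],
    [[0,0,16],[0.08,-0.05,0.0],0.25],
    [[0,0,24],[0.12,-0.075,0.01],0.25],
    [[0,0,32],[0.16,-0.1,0.02],0.25],
    [[0,0,39.6],[0.192,-0.113,0.04],0.25],
    [[0,0,39.6],[0.192,-0.113,0.06],0.25],
    [[0,0,39.6],[0.192,-0.113,0.06],0.25],
    [[0,0,39.6],[0.192,-0.113,0.06],0.25]
  ]
}}

```text
time_s: 0.9
eef_pos: [0.3592, -0.4428, 0.1796]
tool_rot: [-0.0, 0.985, -0.175, -0.001]
contact_force: [-0.2, -0.5, 0.5]
gripper_width: 0.0311
gripper_force: 0.0
```

```bash
python3 - <<'E'
from h import *
P=pose(); print(P.round(4).tolist(), arm.get_state()["q"].round(2))
ims=[arm.snapshot("wrist"),arm.snapshot("scene")]
cv2.imwrite("pics/ws1.png",np.hstack(ims)[:, :] if 0 else cv2.resize(np.vstack([ims[0],ims[1]]),(480,600)))
cv2.imwrite("pics/w1.png",ims[0]);cv2.imwrite("pics/s1.png",ims[1])
E
```

```text
[[0.9388, -0.3445, -0.001, 0.3592], [-0.3445, -0.9388, 0.0004, -0.4428], [-0.001, -0.0, -1.0, 0.1796], [0.0, 0.0, 0.0, 1.0]] [ 0.82  0.21 -0.01  1.74  0.    1.19 -1.11]
```

View pics/ws1.png

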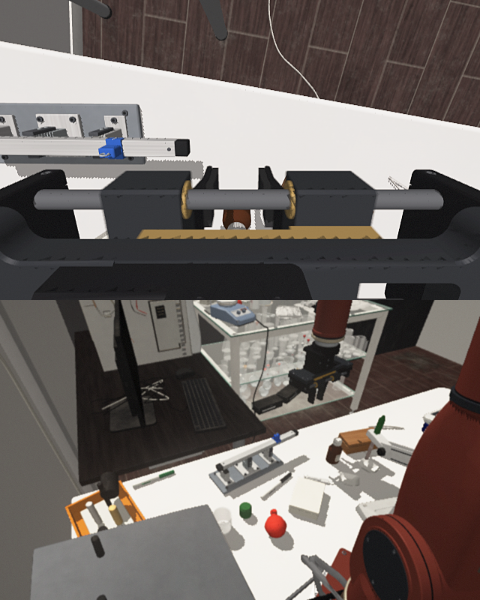

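The wrist view shows the probe side-on, with the tail cap near (250,197) and the clip near (148,197) in native pixels. The scene view is unobstructed. I'll lower the tool behind the tail and approach it.

{"method": "arm_command", "body": {
  "deltas": [
    [[0,0,0],[0,0,0.05],0.25],
    [[0,0,0],[0,0,0.09],0.25],
    [[0,0,0],[0,0,0.107],0.25],
    [[0,0,0],[0,-0.01,0.107],0.25],
    [[0,0,0],[0,-0.02,0.107],0.25],
    [[0,0,0],[0,-0.026,0.107],0.25],
    [[0,0,0],[0,-0.03,0.107],0.25],
    [[0,0,0],[0,-0.034,0.107],0.25],
    [[0,0,0],[0,-0.037,0.107],0.25],
    [[0,0,0],[0,-0.04,0.107],0.25],
    [[0,0,0],[0,-0.042,0.107],0.25]
  ]
}}

```text
time_s: 2.1
eef_pos: [0.3743, -0.4034, 0.0728]
tool_rot: [0.001, 0.985, -0.175, 0.0]
contact_force: [-1.5, -3.1, -0.3]
gripper_width: 0.0216
gripper_force: 1.6
```

```bash
cat >> h.py <<'E'
E0=np.array([.4497,-.2015]); U=np.array([.3437,.9391])
def look(tag):
    P=pose(); s=arm.get_state(); im=arm.snapshot("wrist"); sc=arm.snapshot("scene")
    cv2.imwrite(f"pics/w_{tag}.png",im); cv2.imwrite(f"pics/s_{tag}.png",sc)
    b=[c for st,c in blue(sc) if 40<st[4]<400 and c[0]<450]
    print(tag,round(float(s["time_s"]),2),"tcp s",((P[:2,3]-E0)@U).round(4),"z",P[2,3].round(4),"F",s["contact_force"].round(2),"blue scene",[c.round(2).tolist() for c in b],"wrist",[(st[4],c.round(1).tolist()) for st,c in blue(im)[:2]])
E
python3 -c "
from h import *
look('a')
im=cv2.imread('pics/s1.png'); print([(s,c) for s,c in blue(im)])"
```

```text
a 2.1 tcp s -0.2155 z 0.0728 F [-1.55 -3.05 -0.31] blue scene [[368.19, 183.53]] wrist [(np.int32(727), [118.3, 242.3]), (np.int32(91), [109.4, 281.1])]
[(array([363, 178,  11,  13,  86], dtype=int32), array([368.62790698, 183.52325581])), (array([566, 164,   5,   8,  21], dtype=int32), array([567.33333333, 167.0952381 ])), (array([563, 170,   2,   3,   3], dtype=int32), array([563.33333333, 171.        ])), (array([565, 173,   1,   1,   1], dtype=int32), array([565., 173.]))]
```

View pics/w_a.png

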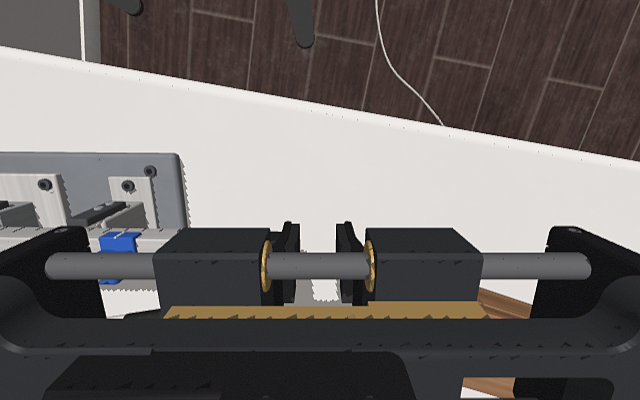

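The finger is now touching the tail: about 3.4 N along the slide, with the clip barely moved. From here I push in steps and back off after each one to let go.

{"method": "arm_command", "body": {
  "deltas": [
    [[0,0,0],[0,-0.003,0],0.25],
    [[0,0,0],[0,-0.006,0],0.25],
    [[0,0,0],[0,-0.009,0],0.25],
    [[0,0,0],[0,-0.01,0],0.25],
    [[0,0,0],[0,-0.01,0],0.25],
    [[0,0,0],[0,-0.006,0],0.25],
    [[0,0,0],[0,-0.006,0],0.25],
    [[0,0,0],[0,-0.006,0],0.25],
    [[0,0,0],[0,-0.006,0],0.25]
  ]
}}

```text
time_s: 3.1
eef_pos: [0.3765, -0.3969, 0.0724]
tool_rot: [-0.0, 0.985, -0.175, -0.0]
contact_force: [0.4, -0.5, -0.3]
gripper_width: 0.0216
gripper_force: 0.0
```

```bash
python3 -c "
from h import *
look('b')
K,T=cam('scene')
for s in(-.11,-.1,-.09):
  print(proj(K,T,np.r_[E0+U*s,.085]),proj(K,T,np.r_[E0+U*s,.094]))"
```

```text
b 3.1 tcp s -0.2086 z 0.0724 F [ 0.39 -0.52 -0.35] blue scene [[364.79, 185.54]] wrist [(np.int32(709), [110.2, 242.4]), (np.int32(72), [103.9, 281.3])]
[367.61353453 182.80814279] [367.92684874 179.78063844]
[364.26978564 184.35112563] [364.56165233 181.31995458]
[360.8946406  185.90859631] [361.16464077 182.87382368]
```

{"method": "arm_command", "body": {
  "deltas": [
    [[0,0,0],[0,-0.004,0],0.25],
    [[0,0,0],[0,-0.006,0],0.25],
    [[0,0,0],[0,-0.008,0],0.25],
    [[0,0,0],[0,-0.008,0],0.25],
    [[0,0,0],[0,-0.004,0],0.25],
    [[0,0,0],[0,-0.004,0],0.25],
    [[0,0,0],[0,-0.004,0],0.25],
    [[0,0,0],[0,-0.004,0],0.25]
  ]
}}

```text
time_s: 4.0
eef_pos: [0.3779, -0.3933, 0.0725]
tool_rot: [-0.0, 0.985, -0.175, -0.0]
contact_force: [0.1, 0.2, -0.2]
gripper_width: 0.0218
gripper_force: 0.0
```

```bash
sed -i 's/^    b=\[c.*/&\n    print("resid (353 level, 350 tipped)",[round(float(c[1]+.46*c[0]),2) for c in b])/' h.py; python3 -c "
from h import *
look('c')"
```

```text
resid (353 level, 350 tipped) [353.37]
c 4.0 tcp s -0.2048 z 0.0725 F [ 0.09  0.17 -0.22] blue scene [[363.46, 186.18]] wrist [(np.int32(697), [110.4, 242.6]), (np.int32(73), [104.1, 281.3])]
```

{"method": "arm_command", "body": {
  "deltas": [
    [[0,0,0],[0,-0.004,0],0.25],
    [[0,0,0],[0,-0.006,0],0.25],
    [[0,0,0],[0,-0.008,0],0.25],
    [[0,0,0],[0,-0.008,0],0.25],
    [[0,0,0],[0,-0.004,0],0.25],
    [[0,0,0],[0,-0.004,0],0.25],
    [[0,0,0],[0,-0.004,0],0.25],
    [[0,0,0],[0,-0.004,0],0.25]
  ]
}}

```text
time_s: 4.9
eef_pos: [0.3793, -0.3896, 0.0725]
tool_rot: [-0.0, 0.985, -0.175, -0.0]
contact_force: [-0.4, 0.0, -0.5]
gripper_width: 0.022
gripper_force: 0.0
```

```bash
python3 -c "
from h import *
look('d')"
```

```text
resid (353 level, 350 tipped) [353.34]
d 4.9 tcp s -0.2008 z 0.0725 F [-0.44  0.05 -0.46] blue scene [[362.32, 186.67]] wrist [(np.int32(698), [110.4, 242.6]), (np.int32(74), [104.1, 281.3])]
```

{"method": "arm_command", "body": {
  "deltas": [
    [[0,0,0],[0,-0.004,0],0.25],
    [[0,0,0],[0,-0.006,0],0.25],
    [[0,0,0],[0,-0.008,0],0.25],
    [[0,0,0],[0,-0.008,0],0.25],
    [[0,0,0],[0,-0.004,0],0.25],
    [[0,0,0],[0,-0.004,0],0.25],
    [[0,0,0],[0,-0.004,0],0.25],
    [[0,0,0],[0,-0.004,0],0.25]
  ]
}}

```text
time_s: 5.8
eef_pos: [0.3807, -0.3858, 0.0725]
tool_rot: [-0.0, 0.985, -0.175, -0.0]
contact_force: [0.6, -1.1, 0.2]
gripper_width: 0.0217
gripper_force: 0.0
```

```bash
python3 -c "
from h import *
look('e')"
```

```text
resid (353 level, 350 tipped) [353.23]
e 5.8 tcp s -0.1968 z 0.0725 F [ 0.58 -1.14  0.24] blue scene [[360.85, 187.24]] wrist [(np.int32(697), [110.5, 242.6]), (np.int32(73), [104.4, 281.4])]
```

{"method": "arm_command", "body": {
  "deltas": [
    [[0,0,0],[0,-0.004,0],0.25],
    [[0,0,0],[0,-0.006,0],0.25],
    [[0,0,0],[0,-0.008,0],0.25],
    [[0,0,0],[0,-0.008,0],0.25],
    [[0,0,0],[0,-0.004,0],0.25],
    [[0,0,0],[0,-0.004,0],0.25],
    [[0,0,0],[0,-0.004,0],0.25],
    [[0,0,0],[0,-0.004,0],0.25]
  ]
}}

```text
time_s: 6.7
eef_pos: [0.3821, -0.382, 0.0725]
tool_rot: [-0.0, 0.985, -0.175, -0.0]
contact_force: [0.5, -0.0, 0.6]
gripper_width: 0.0216
gripper_force: 0.0
```

```bash
python3 -c "
from h import *
look('f')"
```

```text
resid (353 level, 350 tipped) [353.1]
f 6.7 tcp s -0.1928 z 0.0725 F [ 0.53 -0.05  0.61] blue scene [[359.44, 187.76]] wrist [(np.int32(706), [110.4, 242.5]), (np.int32(73), [104.2, 281.4])]
```

{"method": "arm_command", "body": {
  "deltas": [
    [[0,0,0],[0,-0.004,0],0.25],
    [[0,0,0],[0,-0.006,0],0.25],
    [[0,0,0],[0,-0.008,0],0.25],
    [[0,0,0],[0,-0.008,0],0.25],
    [[0,0,0],[0,-0.004,0],0.25],
    [[0,0,0],[0,-0.004,0],0.25],
    [[0,0,0],[0,-0.004,0],0.25],
    [[0,0,0],[0,-0.004,0],0.25]
  ]
}}

```text
time_s: 7.6
eef_pos: [0.3835, -0.3783, 0.0725]
tool_rot: [-0.0, 0.985, -0.175, -0.0]
contact_force: [-0.4, 0.3, -0.4]
gripper_width: 0.0217
gripper_force: 0.0
```

```bash
python3 -c "
from h import *
look('g')"
```

```text
resid (353 level, 350 tipped) [353.33]
g 7.6 tcp s -0.1888 z 0.0725 F [-0.4   0.25 -0.37] blue scene [[358.15, 188.59]] wrist [(np.int32(720), [110.7, 242.3]), (np.int32(73), [104.1, 281.4])]
```

{"method": "arm_command", "body": {
  "deltas": [
    [[0,0,0],[0,-0.004,0],0.25],
    [[0,0,0],[0,-0.006,0],0.25],
    [[0,0,0],[0,-0.008,0],0.25],
    [[0,0,0],[0,-0.008,0],0.25],
    [[0,0,0],[0,-0.004,0],0.25],
    [[0,0,0],[0,-0.004,0],0.25],
    [[0,0,0],[0,-0.004,0],0.25],
    [[0,0,0],[0,-0.004,0],0.25]
  ]
}}

```text
time_s: 8.5
eef_pos: [0.3848, -0.3745, 0.0725]
tool_rot: [-0.0, 0.985, -0.175, -0.0]
contact_force: [-0.4, 0.4, -0.6]
gripper_width: 0.0219
gripper_force: 0.0
```

```bash
python3 -c "
from h import *
look('h')"
```

```text
resid (353 level, 350 tipped) [352.82]
h 8.5 tcp s -0.1848 z 0.0725 F [-0.35  0.44 -0.57] blue scene [[356.68, 188.75]] wrist [(np.int32(722), [110.8, 242.3]), (np.int32(69), [104.4, 281.1])]
```

{"method": "arm_command", "body": {
  "deltas": [
    [[0,0,0],[0,-0.004,0],0.25],
    [[0,0,0],[0,-0.006,0],0.25],
    [[0,0,0],[0,-0.008,0],0.25],
    [[0,0,0],[0,-0.008,0],0.25],
    [[0,0,0],[0,-0.004,0],0.25],
    [[0,0,0],[0,-0.004,0],0.25],
    [[0,0,0],[0,-0.004,0],0.25],
    [[0,0,0],[0,-0.004,0],0.25]
  ]
}}

```text
time_s: 9.4
eef_pos: [0.3862, -0.3708, 0.0725]
tool_rot: [-0.0, 0.985, -0.175, -0.0]
contact_force: [-0.2, -0.6, -0.2]
gripper_width: 0.0218
gripper_force: 0.0
```

```bash
python3 -c "
from h import *
look('i')"
```

```text
resid (353 level, 350 tipped) [353.15]
i 9.4 tcp s -0.1808 z 0.0725 F [-0.22 -0.57 -0.21] blue scene [[355.3, 189.72]] wrist [(np.int32(725), [110.8, 242.2]), (np.int32(63), [104.1, 281.0])]
```

{"method": "arm_command", "body": {
  "deltas": [
    [[0,0,0],[0,-0.004,0],0.25],
    [[0,0,0],[0,-0.006,0],0.25],
    [[0,0,0],[0,-0.008,0],0.25],
    [[0,0,0],[0,-0.008,0],0.25],
    [[0,0,0],[0,-0.004,0],0.25],
    [[0,0,0],[0,-0.004,0],0.25],
    [[0,0,0],[0,-0.004,0],0.25],
    [[0,0,0],[0,-0.004,0],0.25]
  ]
}}

```text
time_s: 10.3
eef_pos: [0.3876, -0.367, 0.0725]
tool_rot: [-0.0, 0.985, -0.175, -0.0]
contact_force: [0.2, -0.3, 0.5]
gripper_width: 0.0219
gripper_force: 0.0
```

```bash
python3 -c "
from h import *
look('j')"
```

```text
resid (353 level, 350 tipped) [353.41]
j 10.3 tcp s -0.1767 z 0.0725 F [ 0.17 -0.34  0.47] blue scene [[354.0, 190.57]] wrist [(np.int32(726), [110.7, 242.2]), (np.int32(62), [104.0, 281.0])]
```

{"method": "arm_command", "body": {
  "deltas": [
    [[0,0,0],[0,-0.004,0],0.25],
    [[0,0,0],[0,-0.006,0],0.25],
    [[0,0,0],[0,-0.008,0],0.25],
    [[0,0,0],[0,-0.008,0],0.25],
    [[0,0,0],[0,-0.004,0],0.25],
    [[0,0,0],[0,-0.004,0],0.25],
    [[0,0,0],[0,-0.004,0],0.25],
    [[0,0,0],[0,-0.004,0],0.25]
  ]
}}

```text
time_s: 11.2
eef_pos: [0.3889, -0.3632, 0.0724]
tool_rot: [-0.0, 0.985, -0.175, -0.0]
contact_force: [-1.0, 0.6, 0.0]
gripper_width: 0.022
gripper_force: 0.0
```

```bash
python3 -c "
from h import *
look('k')"
```

```text
resid (353 level, 350 tipped) [351.46]
k 11.2 tcp s -0.1727 z 0.0724 F [-1.03  0.62  0.04] blue scene [[351.94, 189.57]] wrist [(np.int32(461), [103.6, 243.8]), (np.int32(124), [111.1, 281.7])]
```

The clip has jumped in both views, so the probe has tipped. I'll back off clear and check that it has settled.

{"method": "arm_command", "body": {
  "deltas": [
    [[0,0,0],[0,0.006,0],0.25],
    [[0,0,0],[0,0.012,0],0.25],
    [[0,0,0],[0,0.015,0],0.25],
    [[0,0,0],[0,0.015,0],0.25]
  ]
}}

```text
time_s: 11.7
eef_pos: [0.3833, -0.3783, 0.0725]
tool_rot: [0.0, 0.985, -0.175, -0.0]
contact_force: [-0.8, 0.2, 0.1]
gripper_width: 0.022
gripper_force: 0.0
```

```bash
python3 -c "
from h import *
look('l')
im=cv2.imread('pics/s_l.png'); j=cv2.imread('pics/s_j.png')
f=lambda a: cv2.resize(a[150:270,270:420],None,fx=4,fy=4,interpolation=cv2.INTER_CUBIC)[:,:600]
cv2.imwrite('pics/cmp.png',cv2.resize(np.vstack([f(j),f(im)]),(375,600)))"
```

```text
resid (353 level, 350 tipped) [351.43]
l 11.7 tcp s -0.1888 z 0.0725 F [-0.76  0.18  0.06] blue scene [[352.0, 189.51]] wrist [(np.int32(17), [90.2, 238.0])]
```

View pics/cmp.png

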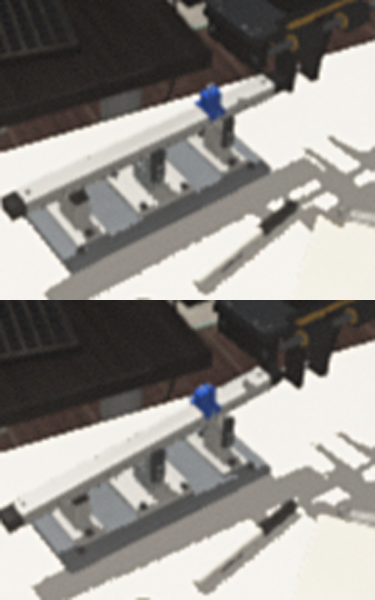

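The comparison shows the nose cap, at (10,205) when level, now down on the catch at (10,517). The tail is raised, the blue clip is just behind the rest, and the probe is steady. I'll rise and look from above the bench for the edge cheeks and the clip.

{"method": "arm_command", "body": {
  "deltas": [
    [[0,0,0],[0,0.01,-0.04],0.5],
    [[0,0,0],[0,0.01,-0.09],0.5],
    [[0,0,0],[0,0.0,-0.13],0.5],
    [[0,0,0],[0,-0.05,-0.17],0.5],
    [[0,0,0],[0,-0.1,-0.17],0.5],
    [[0,0,0],[0,-0.13,-0.17],0.5],
    [[0,0,0],[0,-0.13,-0.17],0.5],
    [[0,0,0],[0,-0.13,-0.17],0.5]
  ]
}}

```text
time_s: 12.6
eef_pos: [0.4288, -0.2545, 0.2427]
tool_rot: [0.0, 0.985, -0.174, 0.0]
contact_force: [-0.1, -0.7, 0.1]
gripper_width: 0.0432
gripper_force: 0.0
```

```bash
python3 -c "
from h import *
look('m'); print(pose().round(4).tolist())
im=cv2.imread('pics/w_m.png'); K,T=cam('wrist')
for s in (-.08,0,.08): print(s,[proj(K,T,np.r_[E0+U*s+np.array([.9391,-.3437])*o,.066]).round(1).tolist() for o in(-.0145,.0145)])
cv2.imwrite('pics/m2.png',cv2.resize(im[60:260,120:520],None,fx=2,fy=2,interpolation=cv2.INTER_CUBIC))"
```

```text
resid (353 level, 350 tipped) [351.5]
m 12.6 tcp s -0.057 z 0.2427 F [-0.11 -0.68  0.06] blue scene [[352.0, 189.58]] wrist [(np.int32(351), [321.7, 182.7])]
[[0.9385, -0.3453, -0.0005, 0.4279], [-0.3453, -0.9385, -0.0002, -0.2564], [-0.0004, 0.0003, -1.0, 0.2424], [0.0, 0.0, 0.0, 1.0]]
-0.08 [[335.5, 190.4], [335.9, 165.4]]
0 [[265.7, 190.5], [264.5, 165.5]]
0.08 [[196.0, 190.6], [193.0, 165.6]]
```

View pics/m2.png

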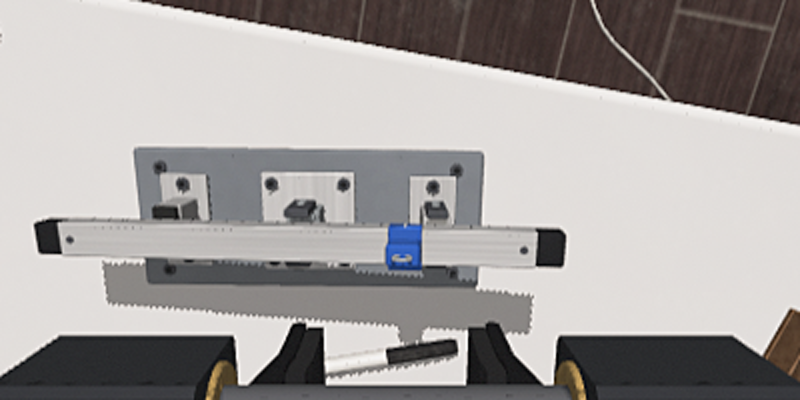

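The wrist view shows the central foot plate between crop columns 261 and 356, the rest foot at 410–456, the catch foot at 160–208, the base plate from 135 to 483, and the clip at 405. I'll retake it with the arm settled and measure the edge and the clip from it.

```bash
python3 -c "
from h import *
look('n'); K,T=cam('wrist'); print(pose()[:3,3])
im=cv2.imread('pics/w_n.png')
cv2.imwrite('pics/n2.png',cv2.resize(im[128:208,180:370],None,fx=4.2,fy=4.2,interpolation=cv2.INTER_CUBIC))
g=cv2.cvtColor(im,cv2.COLOR_BGR2GRAY)
V=np.array([.9391,-.3437])
for z in (.012,.066,.06): print(z,[proj(K,T,np.r_[E0+U*s+V*.03,z]).round(1).tolist() for s in(-.113,-.08,0,.08,.113)])
print(proj(K,T,np.r_[E0+V*.0145,.066]))
"
```

```text
resid (353 level, 350 tipped) [351.36]
n 12.7 tcp s -0.059 z 0.2424 F [ 0.28 -0.4   0.15] blue scene [[351.91, 189.48]] wrist [(np.int32(356), [319.7, 182.5])]
[ 0.42785692 -0.25660451  0.24224588]
0.012 [[359.1, 145.9], [333.4, 146.0], [271.1, 146.1], [208.8, 146.3], [183.2, 146.3]]
0.066 [[365.8, 151.4], [336.0, 151.5], [263.5, 151.7], [191.2, 151.8], [161.3, 151.9]]
0.06 [[365.0, 150.7], [335.6, 150.8], [264.5, 151.0], [193.4, 151.1], [164.1, 151.2]]
[264.26583693 165.53792286]
```

View pics/n2.png

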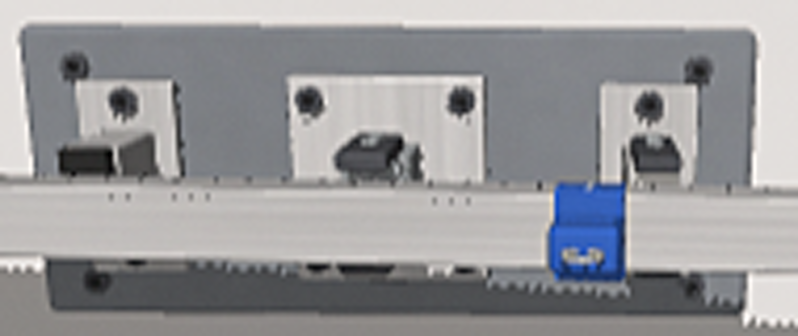

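Measured from the base plate and the foot plates, the edge is about 1.6 mm behind my first estimate. The clip is at s ≈ −0.061, almost under the tool. I'll straddle it fore and aft and narrow the fingers to a 22 mm gap without squeezing. Then I'll slide it along.

{"method": "arm_command", "body": {
  "deltas": [
    [[0,0,0],[0,0.001,0.04],0.5],
    [[0,0,0],[0,0.001,0.08],0.5],
    [[0,0,0],[0,0.001,0.11],0.5],
    [[0,0,0],[0,0.001,0.13],0.5],
    [[0,0,0],[0,0.001,0.137],0.5],
    [[0,0,0],[0,0.001,0.137],0.5],
    [[0,0,0],[0,0.001,0.137],0.5]
  ]
}}

```text
time_s: 13.5
eef_pos: [0.4286, -0.257, 0.1066]
tool_rot: [0.0, 0.985, -0.175, 0.001]
contact_force: [-1.0, -0.2, -0.1]
gripper_width: 0.0437
gripper_force: 0.0
```

```bash
python3 -c "
from h import *
look('o')
f=lambda a: cv2.resize(a[130:250,280:440],None,fx=4,fy=4,interpolation=cv2.INTER_CUBIC)
cv2.imwrite('pics/o2.png',f(cv2.imread('pics/s_o.png')))"
```

```text
resid (353 level, 350 tipped) [351.48]
o 13.5 tcp s -0.0594 z 0.1066 F [-1.   -0.21 -0.14] blue scene [[351.93, 189.59]] wrist [(np.int32(1057), [320.1, 233.4])]
```

View pics/o2.png

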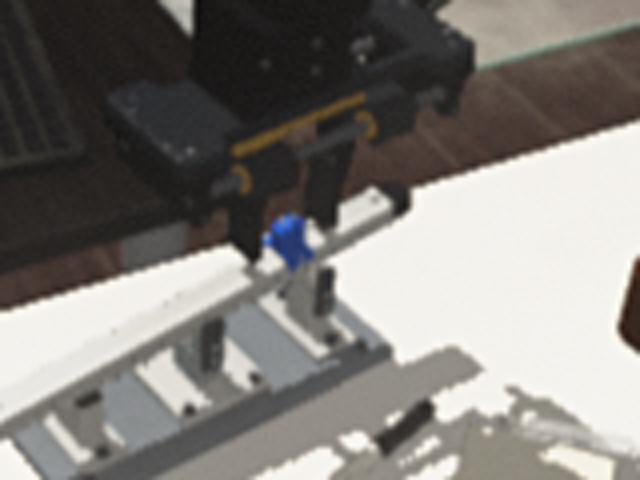

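The clip sits between the two open fingers, with clearance on both sides. Next I narrow the gap and slide it forward along the slope.

{"method": "arm_command", "body": {
  "deltas": [
    [[0,0,0],[0,0,0],0.25],
    [[0,0,0],[0,0,0],0.25],
    [[0,0,0],[0,0,0],0.25],
    [[0,0,0],[0,0,0],0.25],
    [[0,0,0],[0,-0.006,0.0005],0.25],
    [[0,0,0],[0,-0.012,0.001],0.25],
    [[0,0,0],[0,-0.018,0.0016],0.25],
    [[0,0,0],[0,-0.024,0.0021],0.25],
    [[0,0,0],[0,-0.03,0.0027],0.25],
    [[0,0,0],[0,-0.036,0.0032],0.25],
    [[0,0,0],[0,-0.042,0.0037],0.25],
    [[0,0,0],[0,-0.048,0.0043],0.25],
    [[0,0,0],[0,-0.052,0.0048],0.25],
    [[0,0,0],[0,-0.055,0.005],0.25],
    [[0,0,0],[0,-0.055,0.005],0.25],
    [[0,0,0],[0,-0.055,0.005],0.25]
  ]
}}

```text
time_s: 15.2
eef_pos: [0.447, -0.2048, 0.1005]
tool_rot: [-0.0, 0.985, -0.175, -0.0]
contact_force: [0.5, 0.4, -0.4]
gripper_width: 0.0219
gripper_force: 0.0
```

```bash
python3 -c "
from h import *
look('p')
P=pose();print((P[:2,3]-E0)@np.array([.9391,-.3437]))
f=lambda a: cv2.resize(a[130:250,280:440],None,fx=4,fy=4,interpolation=cv2.INTER_CUBIC)
cv2.imwrite('pics/p2.png',f(cv2.imread('pics/s_p.png')))"
```

```text
resid (353 level, 350 tipped) [353.84]
p 15.2 tcp s -0.004 z 0.1005 F [ 0.53  0.43 -0.41] blue scene [[332.97, 200.67]] wrist [(np.int32(1076), [319.2, 233.2])]
-0.0013500397953185386
```

{"method": "arm_command", "body": {
  "deltas": [
    [[0,0,0],[0,-0.003,0.0003],0.25],
    [[0,0,0],[0,-0.006,0.0005],0.25],
    [[0,0,0],[0,-0.006,0.0005],0.25],
    [[0,0,0],[0,-0.006,0.0005],0.25],
    [[0,0,0],[0,-0.006,0.0005],0.5],
    [[0,0,0],[0,-0.006,0.0005],0.5],
    [[0,0,0],[0,-0.006,0.0005],0.5],
    [[0,0,0],[0,-0.006,-0.04],0.5],
    [[0,0,0],[0,-0.006,-0.09],0.5],
    [[0,0,0],[0,-0.006,-0.142],0.5],
    [[0,0,0],[0,-0.006,-0.142],0.5],
    [[0,0,0],[0,-0.006,-0.142],0.5],
    [[0,0,0],[0,-0.006,-0.142],0.5]
  ]
}}

```text
time_s: 16.6
eef_pos: [0.4485, -0.1989, 0.2414]
tool_rot: [-0.0, 0.985, -0.175, -0.001]
contact_force: [-0.3, -0.6, -0.1]
gripper_width: 0.0434
gripper_force: 0.0
```

```bash
python3 -c "
from h import *
look('q'); K,T=cam('wrist')
im=cv2.imread('pics/w_q.png'); print([(st) for st,c in blue(im)[:2]])
V=np.array([.9391,-.3437])
for z in (.012,.087): print(z,[proj(K,T,np.r_[E0+U*s,z]).round(1).tolist() for s in(-.113,-.08,-.0016,0,.08,.113)])
cv2.imwrite('pics/q2.png',cv2.resize(im[128:208,220:410],None,fx=4.2,fy=4.2,interpolation=cv2.INTER_CUBIC))"
```

```text
resid (353 level, 350 tipped) [353.95]
q 16.6 tcp s 0.002 z 0.2414 F [-0.26 -0.6  -0.08] blue scene [[329.64, 202.31]] wrist [(np.int32(352), [318.8, 181.0])]
[array([310, 170,  18,  23, 352], dtype=int32)]
0.012 [[405.4, 168.4], [380.1, 168.4], [320.1, 168.4], [318.9, 168.4], [257.6, 168.4], [232.4, 168.4]]
0.087 [[426.0, 181.8], [394.8, 181.8], [320.6, 181.9], [319.1, 181.9], [243.5, 181.9], [212.3, 181.9]]
```

View pics/q2.png

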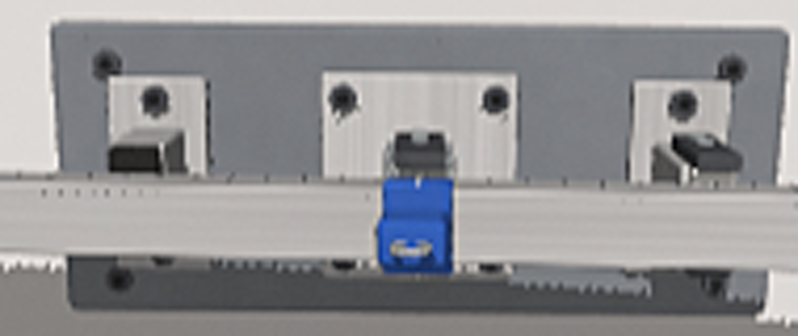

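The final view shows the saddle centre at crop 419, in line with the edge cheek (421), the foot (419) and the base centre (420). Allowing for the tilt, the clip mark is about 1 mm behind the edge, within the 4 mm allowed. The fingers are clear and the probe is still tipped, so I'm handing the job in.

```bash
python3 -c "
from workcell import arm
print(arm.finish_job())"
```

```text
the job is handed in; nothing more can be done
None
```

The job is handed in at about 17 s, with no verdict returned: the probe lies tipped on the catch after 4 mm steps, so at most about 4 mm past balance plus about 1 mm from moving the clip; the clip's middle is an estimated 1 mm from the knife edge, the fingers are clear, and I moved none of the bystanders.

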